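Slide the cup rack into its dock past the spring gate

ROBOT

A 6-joint arm with a two-finger parallel gripper is mounted at the origin on a cart in front of the work surface, level with it; the furniture and walls round the work are solid. World frame = base frame: x ahead of the robot, y to its left, z up, the work surface at z = 0. Lengths are in m, angles in rad, forces in N, time in s.
With the tool pointing down it reaches from about 0.35 to 0.775 m from the base axis. Payload 7.3 kg.
Tool frame: the origin (TCP) lies midway between the tips of the shut fingers; the grasp point (between the pads) lies 19 mm behind it (robot.tcp_to_grasp is the distance from the TCP to the grasp point, in m); z points along the fingers, y is the line along which they close (so a half turn about z gives the same grasp; the last joint's range is limited). The gripper opens to 92 mm and grips with 3 to 60 N. Pads are 19 mm wide; open, the fingers measure 130 mm over their backs; the gripper's body (75 mm by 190 mm) begins 47 mm behind the grasp point.
Start: joints at [1.049, 0.342, 1.524, -0, 1.275, -0.146], TCP at [0.193, 0.488, 0.227] pointing down, gripper open.
Joint ranges: [-2.53, 2.53], [-0.77, 2.02], [0.04, 2.7], [-1, 4.14], [0.28, 2.66], [-3.11, 3.11]. Speed limits (rad/s): [2.57, 2.57, 3.14, 3.14, 3.14, 3.14].

INTERFACE

Orientations are given as [roll, pitch, yaw] about the fixed x, y, z axes, in that order (R = Rz(yaw) Ry(pitch) Rx(roll)).
In Python, from cell import readout, cams, ticket, robot gives the robot as it stands. The module is installed in compiled form; this text tells all that it offers.
- The arm moves only by the tool jog_arm, never from a script. Its argument "plan" is a list of rows, each a list of 5 numbers: the shift along the world's x, y, z each as a share of 0.08 m, from -1 to 1, then the turn about the world's z as a share of 90 degrees, from -1 to 1, then the opening, from -1 (shut) to 1 (fully open). A call has 1 to 12 rows; each row is the pose to reach, as a shift and turn from the pose commanded when the call began; what a row does not reach only later rows make up. A row lasts 1/10 s, in which the tool goes at most 50 mm and 8.59 degrees, less where a joint would pass 70% of its speed; a pose out of reach is approached as far as the arm can. A call with a number of a shift or a turn outside -1 to 1 is refused whole. A call with a gripper value outside its range is refused whole. The fingers move at their own pace and stop on an object; "squeeze" is the grip in N (left out, the last holds). Time passes only in rows, so rows that repeat a pose let the fingers close. It gives the time, the measured TCP pose, the force, the opening and the grip force at its end, in the units of the state.
- readout.observe(): the state, without advancing time (a new reading comes with each control period).
- cams.read_camera(name): name is "scene" or "top"; returns the picture (420x560x3 uint8, blue, green, red); there is no depth.
- cams.calibration(name): a dict with "K" (3x3 intrinsics, pixels), "world_from_camera" (4x4, takes a point from camera to world coordinates). Camera axes: x right, y down, z forward; pixel columns grow to the right and rows downward; lengths in m; the calibration is good to about 2 mm. A picture is of the moment at which its call begins. calibration takes no time and is no camera call.
- ticket.hand_in(): hands the job in; it is judged then, once.
The state is a dict: "time": time; "qpos": joint angles; "qvel": joint speeds; "joint_efforts": joint torques, N m; "tool_pos": TCP position; "tool_rot": TCP orientation; "contact_force": force on the tool from outside, world axes, zero at the start; "torque": the same for the moment, N m; "opening": finger opening in m; "grip_force": force on a finger pad.
Only numpy, scipy, OpenCV 4.12 (cv2) and the standard library are available. Lean on these libraries where they do the work, as an engineer would, in place of code of your own. Each camera call takes 0.05 s, during which the arm holds its last target. There are 200 camera calls.

TASK

Put the cup rack away in its wooden dock without lifting anything: with one fingertip swing the dock's spring gate outward and keep it held open, clear of the rack and the cups, while the other fingertip pushes the rack along the channel, past the gate, until it is fully home against the dock's back wall. Then take the hand away so that the gate shuts behind the rack; both cups stay standing in the rack, and the tin, the salt shaker and the mug beside the dock stay where they are.

Things in the scene. Friction and masses are not known exactly. Their poses are not given: they have to be found in the camera images.
- dock: Fixed open-topped wooden dock. Origin: on the worktop, on the channel's centre line, in the plane of the shut gate; x points along the channel into the dock (push direction), y left, z up. Base board 8 mm thick, x -163 to +82, y -74 to +102 mm. Channel 131 mm wide between two guides 6 mm thick (tops at z 22, x -156 to +3); beyond the gate they go on as the bay's side walls (tops at z 58).
- dock_back (a point): Middle of the foot of the bay's back wall, on its inner face: dock x +76, y 0, z 8 mm. The wall is 6 mm thick, its top at z 58 mm. Fully home, the rack's front touches this wall, the rack's origin is at dock x +43 mm and its rear is 10 mm inside the gate's plane.
- gate_post (a point): The gate's vertical hinge axis, at the top of its steel post left of the channel: dock x 0, y +88, z 84 mm (ball top to z 89). Nothing else stands near the post; the board left of the guide is bare.
- gate (a joint): Gate angle, rad. 0 = shut: the steel leaf reaches from the post along dock -y over the left third of the channel, stopped by the left bay wall; it cannot swing into the dock. It opens only outward, its free edge swinging to dock -x; 1.57 = leaf along -x beside the channel; stop at 2.15. A spring always shuts it: 0.03 N m at 0, 0.09 at 1.9 rad; let go, it shuts within 1.5 s.
- gate_tip (a point): Outermost point of the gate's free edge, 62 mm from the hinge axis, z 52 mm; moves with the gate. Leaf 5 mm thick, z 28 to 76 mm, clear of the guides; the free edge is an 8 mm rod. To open it, lower a fingertip behind it (dock +x side, into the empty bay) and draw it round outward.
- rack: Loose steel cup rack, about 0.45 kg, 66 mm (x) by 128 mm (y), in the channel before the gate, 1.5 mm play each side, on slippery nylon runners. Origin: centre of its underside, 8 mm over the worktop; x as the dock's x. Drip tray with 10 mm lip (passes under the leaf); wire rail at height 38 to 42 mm round the cups, its front ends rounded (radius 33 mm about x 0, y +-31): the gate just clears them.
- rack_rear (a point): Centre of the outer face of the rack's flat upright rear plate, where it is pushed: rack x -33, y 0, 25 mm above its underside. The plate is 108 mm wide and reaches from 8 to 42 mm above the underside.
- cup_left: Small steel beaker, 56 mm wide, 64 mm tall, 90 g, standing loose in the left half of the rack; its top is 76 mm above the worktop. Origin: centre of its underside.
- cup_right: The same, in the right half of the rack.
- tin: Bystander: low food tin, 76 mm wide, 58 mm tall, right of the channel. Origin: centre of its underside.
- salt: Bystander: salt shaker, 44 mm wide, 90 mm tall, right of the bay. Origin: centre of its underside.
- mug: Bystander: dotted mug with handle, 82 x 114 mm, 91 mm tall, left of the bay. Origin: centre of its underside.
Not all that is in view belongs to the job. Leave any purple look-alike of the cup_right alone. What is shaped like the cup_left but black is not meant.

How it is judged:
On the way, in this order (a step that is already met when the one before it is completed fails the run):
1. a finger has swung the gate open while the rack still stands outside (value of joint gate above 1.2 rad and contact force between the fingers and gate above 0.1 N and x of rack in the frame of dock below -0.055 m), for 0.1 s.
2. the rack is being pushed past the gate while a finger holds the gate open (value of joint gate above 1.2 rad and contact force between the fingers and gate above 0.1 N and x of rack in the frame of dock between -0.025 and 0.015 m), for 0.1 s.
3. the rack is home, the gate still held open (value of joint gate above 1 rad and contact force between the fingers and gate above 0.1 N and x of rack in the frame of dock above 0.038 m), for 0.1 s.
At the end, for the whole second after the job is handed in: The rack stands flat in the bay within 5 mm of the back wall, at rest; the gate is shut behind it (within 0.08 rad); both cups stand upright in the rack (x of rack in the frame of dock above 0.038 m and value of joint gate below 0.08 rad and linear speed of rack below 0.01 m/s and z of rack in the frame of dock below 0.012 m and angle between rack's own z axis and vertical below 0.06 rad and angle between the x axis of rack and the x axis of dock, either way round below 0.08 rad and angle between each of cup_left, cup_right's own z axis and vertical below 0.1 rad and horizontal distance between each of cup_left, cup_right and rack below 0.037 m and z of each of cup_left, cup_right in the frame of rack below 0.01 m); the robot touches nothing.
It fails at once if the gate presses on the rack or a cup (contact force between gate and rack above 0.5 N or contact force between gate and cup_left above 0.5 N or contact force between gate and cup_right above 0.5 N).
It fails at once if the rack is lifted or tipped (z of rack in the frame of dock above 0.016 m or angle between rack's own z axis and vertical above 0.2 rad).
It fails at once if a cup is lifted or tipped (z of any of cup_left, cup_right in the frame of rack above 0.014 m or angle between any of cup_left, cup_right's own z axis and vertical above 0.25 rad).
It fails at once if the tin, the salt shaker or the mug is moved (distance of any of tin, salt, mug from where it was at the start of the episode above 0.015 m).
It also fails if it takes over 48 s, if anything falls off the work surface, if the arm or the gripper's body presses on something with over 40 N, if the wrist force passes 120 N, or if a joint passes its speed limit or range.

## Working session

There is one attempt and no reset: what is moved stays moved. The work goes in short steps, Python scripts to look and compute and a tool call to move; the robot and the scene stay as the last step left them, time stands still between calls to the robot, and variables do not carry over. Pictures are saved under pics/ and viewed, at most 13 in all, crops included, and the job is handed in when it is done.

Besides the shell and the picture viewer there is one more tool, called after "Call:" by a JSON object that holds its "method" and its "body", one argument or row to a line. jog_arm: Moves the arm, as the interface text tells. Shift numbers are shares of 0.08 m and turn numbers shares of 90 degrees, none past 1 either way. Its arguments: {"type":"object","properties":{"plan":{"type":"array"},"squeeze":{"type":"number"}},"required":["plan"]}

```bash
mkdir -p pics
python3 - <<'E'
from cell import readout,cams,robot
import cv2,numpy as np
for n in("scene","top"):
    cv2.imwrite(f"pics/{n}0.png",cams.read_camera(n)); c=cams.calibration(n); print(n,c["K"].round(1).tolist(),c["world_from_camera"].round(4).tolist())
s=readout.observe(); print({k:np.round(v,3).tolist() for k,v in s.items()})
print(robot.tcp_to_grasp)
E
```

```text
scene [[486.2, 0.0, 279.3], [0.0, 486.2, 210.1], [0.0, 0.0, 1.0]] [[0.476, -0.6437, 0.5993, -0.0563], [-0.8794, -0.3553, 0.3169, -0.1479], [0.009, -0.6778, -0.7352, 0.8367], [0.0, 0.0, 0.0, 1.0]]
top [[521.8, 0.0, 278.2], [0.0, 521.8, 210.7], [0.0, 0.0, 1.0]] [[0.0023, -0.9822, 0.1876, 0.2963], [-1.0, -0.0019, 0.0023, 0.1634], [-0.0019, -0.1876, -0.9822, 1.4168], [0.0, 0.0, 0.0, 1.0]]
{'time': 0.1, 'qpos': [1.049, 0.343, 1.525, 0.0, 1.275, -0.146], 'qvel': [0.0, -0.002, -0.004, -0.001, 0.002, 0.0], 'joint_efforts': [0.002, -43.201, -24.469, 0.072, 0.053, -0.0], 'tool_pos': [0.192, 0.488, 0.226], 'tool_rot': [-3.14, -0.0, 2.766], 'contact_force': [-0.074, -0.552, -0.226], 'torque': [0.037, -0.027, -0.01], 'grip_force': 0.0, 'opening': 0.092}
0.0188
```

View pics/scene0.png

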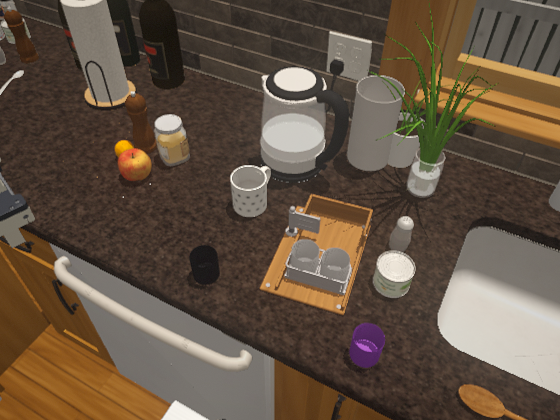

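View pics/top0.png

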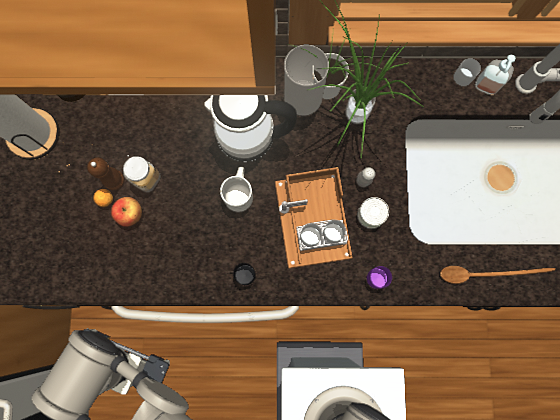

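The dock with rack and both clear cups is at about (318,218) in top and (322,255) in scene. The gate post is at top (281,210). The black beaker (244,275) and the purple one (378,278) are decoys and stand outside the rack. I'll confirm this in an enlarged crop and fit the dock's pose.

```bash
cat > h.py <<'E'
from cell import readout,cams,robot
import cv2,numpy as np
def ray(n,u,v,z):
    c=cams.calibration(n);T=np.array(c["world_from_camera"]);d=T[:3,:3]@np.linalg.inv(c["K"])@[u,v,1];o=T[:3,3]
    return o+d*(z-o[2])/d[2]
def proj(n,p):
    c=cams.calibration(n);T=np.linalg.inv(np.array(c["world_from_camera"]));q=np.array(c["K"])@(T[:3,:3]@np.asarray(p)+T[:3,3]);return q[:2]/q[2]
E
python3 - <<'E'
from h import *
a=cams.read_camera("top")[155:280,210:400]; b=cams.read_camera("scene")[180:320,225:425]
a=cv2.resize(a,None,fx=3.15,fy=3.15,interpolation=3);b=cv2.resize(b,None,fx=3,fy=3,interpolation=3)
cv2.imwrite("pics/crop_a.png",a);cv2.imwrite("pics/crop_b.png",b)
im=cams.read_camera("top");h=cv2.cvtColor(im,cv2.COLOR_BGR2HSV)
m=cv2.inRange(h,(5,90,70),(25,255,255));m[:160]=0;m[275:]=0;m[:,:265]=0;m[:,360:]=0
m=cv2.morphologyEx(m,cv2.MORPH_CLOSE,np.ones((15,15)))
c=max(cv2.findContours(m,0,2)[0],key=cv2.contourArea);print(cv2.contourArea(c));print(cv2.approxPolyDP(cv2.convexHull(c),2,True)[:,0].tolist())
E
```

```text
7014.5
[[359, 167], [357, 256], [330, 274], [279, 268], [269, 254], [275, 181], [291, 167], [330, 161]]
```

View pics/crop_a.png

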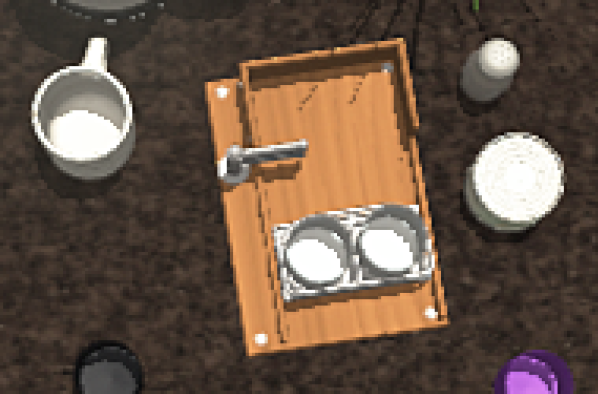

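View pics/crop_b.png

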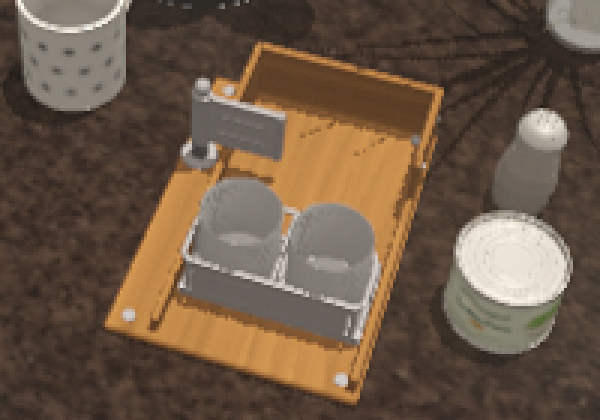

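The crops confirm it: two clear steel cups in the rack at crop (317,255) and (390,243), black and purple decoys off the board. The leaf is shut at crop (230,160)–(305,148), and the left board strip and area around the post are bare. Next I fit the dock pose from corner points in both views.

```bash
cat >> h.py <<'E'
def d2w(P,x,y,z):
    c,s=np.cos(P[2]),np.sin(P[2]);return np.array([P[0]+c*x-s*y,P[1]+s*x+c*y,z])
def w2d(P,p):
    c,s=np.cos(P[2]),np.sin(P[2]);a,b=p[0]-P[0],p[1]-P[1];return np.array([c*a+s*b,-s*a+c*b])*1000
E
python3 - <<'E'
from h import *
from scipy.optimize import least_squares
A=lambda u,v:(u/3.15+210-.35,v/3.15+155-.35); B=lambda u,v:(u/3+225-.33,v/3+180-.33)
pts=[("top",A(247,355),(-163,102,8)),("top",A(447,322),(-163,-74,8)),("top",A(207,80),(82,102,8)),("top",A(242,63),(82,71.5,58)),("top",A(405,38),(82,-71.5,58)),
("scene",B(106,326),(-163,102,8)),("scene",B(357,404),(-163,-74,8)),("scene",B(260,43),(82,71.5,58)),("scene",B(443,90),(82,-71.5,58)),("scene",B(203,84),(0,88,85)),("top",A(238,153),(0,88,86))]
f=lambda P:np.concatenate([proj(n,d2w(P,*np.array(d)/1000))-p for n,p,d in pts])
r=least_squares(f,[.5,.09,.17],loss="soft_l1",x_scale=.01);P=r.x;print("P",P.round(4).tolist());print(f(P).reshape(-1,2).round(1).tolist())
for l,n,p,z in[("rack rear top L","top",A(287,302),50),("rear top R","top",A(432,277),50),("sc rear top L","scene",B(183,251),50),("sc rear top R","scene",B(362,305),50),
 ("cupL top","top",A(318,245),76),("cupR","top",A(391,235),76),("cupLs","scene",B(243,207),76),("cupRs","scene",B(331,232),76),("front L","top",A(275,228),50),("front R","top",A(415,207),50),
 ("leaf tip top","top",A(305,148),76),("mug","top",A(84,110),91),("salt","top",A(500,55),90),("tin","top",A(517,167),58),("black","top",A(110,360),60),("kettle","top",(243,150),5),("vase","top",(360,118),5)]:
    w=ray(n,*p,z/1000);print(l,w.round(3),w2d(P,w).round(1))
np.save("P.npy",P)
E
```

```text
P [0.5866, 0.0651, 0.1511]
[[-0.6, 0.0], [0.3, 0.8], [-1.2, -0.1], [-1.3, -0.9], [-0.6, -0.6], [-0.5, 0.5], [0.6, 0.9], [0.0, -0.1], [1.6, 0.5], [0.8, 1.4], [-1.4, -1.1]]
rack rear top L [0.451 0.107 0.05 ] [-127.8   62. ]
rear top R [ 0.472 -0.014  0.05 ] [-125.1  -61.3]
sc rear top L [0.464 0.111 0.05 ] [-114.4   64. ]
sc rear top R [ 0.482 -0.011  0.05 ] [-115.2  -59. ]
cupL top [0.495 0.082 0.076] [-87.8  30.8]
cupR [0.504 0.022 0.076] [-88.5 -30. ]
cupLs [0.498 0.085 0.076] [-85.   32.7]
cupRs [0.507 0.025 0.076] [-84.9 -27.5]
front L [0.513 0.117 0.05 ] [-64.6  62.2]
front R [ 0.532 -0.001  0.05 ] [-64.5 -57.4]
leaf tip top [0.577 0.092 0.076] [-5.6 28.5]
mug [0.605 0.276 0.091] [ 50.3 205.6]
salt [ 0.653 -0.07   0.09 ] [  45.6 -143.5]
tin [ 0.564 -0.087  0.058] [ -44.7 -147. ]
black [0.402 0.253 0.06 ] [-154.6  214.1]
kettle [0.74  0.266 0.005] [181.8 175.9]
vase [ 0.835 -0.066  0.005] [ 226.2 -166.8]
```

```bash
cat >> h.py <<'E'
P=np.load("P.npy")
def tcp(ax,ay,phi):   # dock mm of gate finger A, direction A->B deg
    al=np.radians(phi)+P[2];a=d2w(P,ax/1000,ay/1000,0);t=a[:2]+.0555*np.array([np.cos(al),np.sin(al)])
    return np.r_[t,np.degrees(al)-90]
def Agate(th,r=45,e=12.5):
    u=np.array([-np.sin(th),-np.cos(th)]);n=np.array([np.cos(th),-np.sin(th)]);return np.array([0,88])+r*u+(2.5+e)*n
def where():
    s=readout.observe();y=s["tool_rot"][2];t=np.array(s["tool_pos"][:2]);d=.0555*np.array([np.sin(y),-np.cos(y)])
    print("t",round(s["time"],2),"tcp",np.round(s["tool_pos"],4),"yaw",round(np.degrees(y),1),"A",w2d(P,t+d).round(1),"B",w2d(P,t-d).round(1),"F",np.round(s["contact_force"],1),"q6",round(s["qpos"][5],2))
def table(ws,ref=None):
    ref=tcp(*ws[0]) if ref is None else ref
    for w in ws:
        t=tcp(*w);d=t-ref;d[2]=(d[2]+180)%360-180;al=np.radians(w[2]);b=np.array(w[:2])+111*np.array([np.cos(al),np.sin(al)])
        print(np.round(w,0),"B",b.round(0),"abs",t.round(3),"row",(d/[.08,.08,90]).round(3))
E
python3 - <<'E'
from h import *
where()
print("approach");table([(23,43,135)])
print("swing");table([(23,43,135)]+[(*Agate(t),135+70*t/1.9) for t in np.linspace(0,1.9,11)])
a=Agate(1.9);print("push");table([(*a,p) for p in np.arange(205,297,6)])
E
```

```text
t 0.25 tcp [0.1926 0.4882 0.2264] yaw 158.5 A [-297.9  525.6] B [-353.7  429.7] F [-0.4 -0.2 -0. ] q6 -0.15
approach
[ 23  43 135] B [-55. 121.] abs [ 0.558  0.144 53.66 ] row [0. 0. 0.]
swing
[ 23  43 135] B [-55. 121.] abs [ 0.558  0.144 53.66 ] row [0. 0. 0.]
[ 15.  43. 135.] B [-63. 121.] abs [ 0.55   0.143 53.66 ] row [-0.099 -0.015  0.   ]
[  6.  41. 142.] B [-81. 109.] abs [ 0.538  0.134 60.66 ] row [-0.249 -0.128  0.078]
[ -3.  41. 149.] B [-98.  98.] abs [ 0.526  0.126 67.66 ] row [-0.397 -0.225  0.156]
[-12.  42. 156.] B [-113.   87.] abs [ 0.515  0.12  74.66 ] row [-0.537 -0.305  0.233]
[-20.  45. 163.] B [-126.   78.] abs [ 0.505  0.115 81.66 ] row [-0.664 -0.366  0.311]
[-28.  50. 170.] B [-137.   69.] abs [ 0.496  0.111 88.66 ] row [-0.776 -0.409  0.389]
[-35.  56. 177.] B [-145.   61.] abs [ 0.489  0.109 95.66 ] row [-0.867 -0.433  0.467]
[-40.  63. 184.] B [-151.   55.] abs [  0.483   0.109 102.66 ] row [-0.935 -0.438  0.544]
[-44.  71. 191.] B [-153.   50.] abs [  0.48   0.11 109.66] row [-0.977 -0.428  0.622]
[-47.  79. 198.] B [-152.   45.] abs [4.7900e-01 1.1200e-
[... 999 characters left out ...]
 0.477 -0.302  0.533]
[-47.  88. 259.] B [-69. -21.] abs [5.2400e-01 9.0000e-02 1.7766e+02] row [ 0.549 -0.309  0.6  ]
[-47.  88. 265.] B [-57. -22.] abs [5.3000e-01 9.0000e-02 1.8366e+02] row [ 0.622 -0.308  0.667]
[-47.  88. 271.] B [-45. -23.] abs [5.3600e-01 9.1000e-02 1.8966e+02] row [ 0.694 -0.299  0.733]
[-47.  88. 277.] B [-34. -22.] abs [5.4100e-01 9.2000e-02 1.9566e+02] row [ 0.765 -0.283  0.8  ]
[-47.  88. 283.] B [-22. -20.] abs [5.4700e-01 9.4000e-02 2.0166e+02] row [ 0.833 -0.26   0.867]
[-47.  88. 289.] B [-11. -17.] abs [5.5200e-01 9.6000e-02 2.0766e+02] row [ 0.899 -0.23   0.933]
[-47.  88. 295.] B [ -1. -12.] abs [5.5700e-01 9.9000e-02 2.1366e+02] row [ 0.962 -0.193  1.   ]
```

Call:
{"method": "jog_arm", "body": {
  "plan": [
    [0.3,-0.29,0,-0.078,1],
    [0.6,-0.57,0,-0.155,1],
    [0.91,-0.86,0,-0.233,1]
  ]
}}

```text
time: 0.55
tool_pos: [0.2659, 0.4189, 0.2266]
tool_rot: [-3.141, 0.0, 2.396]
contact_force: [-0.1, -0.1, 0.1]
opening: 0.0917
grip_force: 0.0
```

Call:
{"method": "jog_arm", "body": {
  "plan": [
    [0.3,-0.29,0,-0.078,1],
    [0.6,-0.57,0,-0.155,1],
    [0.91,-0.86,0,-0.233,1]
  ]
}}

```text
time: 0.85
tool_pos: [0.339, 0.3498, 0.2268]
tool_rot: [3.141, -0.0, 2.029]
contact_force: [0.5, -0.1, -0.2]
opening: 0.0919
grip_force: 0.0
```

Call:
{"method": "jog_arm", "body": {
  "plan": [
    [0.3,-0.29,0,-0.078,1],
    [0.6,-0.57,0,-0.155,1],
    [0.91,-0.86,0,-0.233,1]
  ]
}}

```text
time: 1.15
tool_pos: [0.4118, 0.281, 0.2267]
tool_rot: [3.142, -0.0, 1.663]
contact_force: [0.8, 0.0, -0.2]
opening: 0.0919
grip_force: 0.0
```

Call:
{"method": "jog_arm", "body": {
  "plan": [
    [0.3,-0.29,0,-0.078,1],
    [0.6,-0.57,0,-0.155,1],
    [0.91,-0.86,0,-0.233,1]
  ]
}}

```text
time: 1.45
tool_pos: [0.4846, 0.2121, 0.2267]
tool_rot: [-3.142, 0.0, 1.297]
contact_force: [0.0, -0.5, 0.2]
opening: 0.0918
grip_force: 0.0
```

Call:
{"method": "jog_arm", "body": {
  "plan": [
    [0.3,-0.29,0,-0.078,1],
    [0.6,-0.57,0,-0.155,1],
    [0.91,-0.86,0,-0.233,1],
    [0.91,-0.86,0,-0.233,1],
    [0.91,-0.86,0,-0.233,1]
  ]
}}

```text
time: 1.95
tool_pos: [0.5566, 0.1439, 0.2262]
tool_rot: [-3.141, 0.001, 0.936]
contact_force: [-0.3, 0.1, -0.6]
opening: 0.0919
grip_force: 0.0
```

Run:
```python
from h import *
where()
print("approach");t=readout.observe();y=np.degrees(t["tool_rot"][2]);table([(23,43,135)],np.r_[t["tool_pos"][:2],y])
print("swing");table([(23,43,135)]+[(*Agate(t),135+30*t/1.9) for t in np.linspace(0,1.9,10)])
```

```text
t 1.95 tcp [0.5566 0.1439 0.2262] yaw 53.6 A [21.4 43.2] B [-57.  121.7] F [-0.3  0.1 -0.6] q6 0.75
approach
[ 23  43 135] B [-55. 121.] abs [ 0.558  0.144 53.66 ] row [0.02  0.    0.001]
swing
[ 23  43 135] B [-55. 121.] abs [ 0.558  0.144 53.66 ] row [0. 0. 0.]
[ 15.  43. 135.] B [-63. 121.] abs [ 0.55   0.143 53.66 ] row [-0.099 -0.015  0.   ]
[  5.  41. 138.] B [-78. 115.] abs [ 0.539  0.137 56.993] row [-0.238 -0.093  0.037]
[ -5.  41. 142.] B [-92. 110.] abs [ 0.528  0.132 60.326] row [-0.383 -0.147  0.074]
[-15.  43. 145.] B [-105.  107.] abs [ 0.516  0.13  63.66 ] row [-0.527 -0.176  0.111]
[-24.  47. 148.] B [-118.  105.] abs [ 0.505  0.13  66.993] row [-0.664 -0.18   0.148]
[-32.  53. 152.] B [-129.  105.] abs [ 0.495  0.131 70.326] row [-0.79  -0.16   0.185]
[-38.  60. 155.] B [-139.  107.] abs [ 0.486  0.134 73.66 ] row [-0.899 -0.119  0.222]
[-43.  69. 158.] B [-147.  110.] abs [ 0.479  0.139 76.993] row [-0.987 -0.06   0.259]
[-46.  78. 162.] B [-152.  113.] abs [ 0.474  0.145 80.326] row [-1.05   0.012  0.296]
[-47.  88. 165.] B [-155.  117.] abs [ 0.471  0.151 83.66 ] row [-1.086  0.093  0.333]
```

Call:
{"method": "jog_arm", "body": {
  "plan": [
    [0.02,0,-0.5,0,1],
    [0.02,0,-1,0,1]
  ]
}}

```text
time: 2.15
tool_pos: [0.5583, 0.1455, 0.1471]
tool_rot: [3.139, -0.003, 0.938]
contact_force: [-0.5, 0.4, -0.5]
opening: 0.0917
grip_force: 0.0
```

Call:
{"method": "jog_arm", "body": {
  "plan": [
    [0,0,-0.3,0,1],
    [0,0,-0.65,0,1],
    [0,0,-0.65,0,1],
    [0,0,-0.65,0,1]
  ]
}}

```text
time: 2.55
tool_pos: [0.5578, 0.1452, 0.0953]
tool_rot: [-3.141, 0.0, 0.938]
contact_force: [1.1, 0.2, 1.0]
opening: 0.0918
grip_force: 0.0
```

Run:
```python
from h import *
where()
a=cams.read_camera("top")[130:290,200:400]; b=cams.read_camera("scene")[140:320,225:425]
a=cv2.resize(a,(400,320));b=cv2.resize(b,(400,360));a=cv2.copyMakeBorder(a,0,40,0,0,0)
cv2.imwrite("pics/c1.png",np.hstack([a,b]))
```

```text
t 2.55 tcp [0.5578 0.1452 0.0953] yaw 53.7 A [22.9 44.4] B [-55.7 122.8] F [1.1 0.2 1. ] q6 0.75
```

View pics/c1.png

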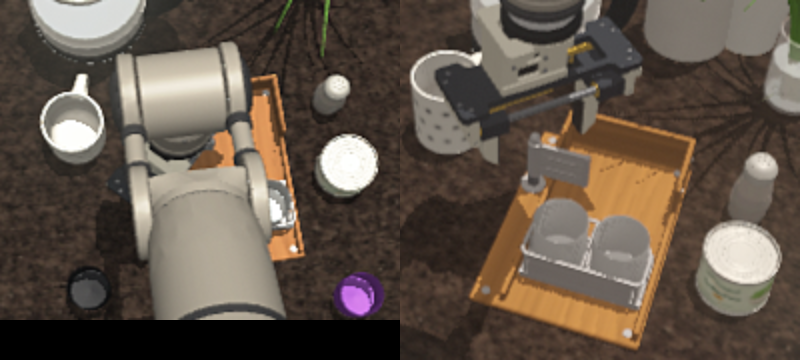

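The scene shows finger A (crop (588,118)) above the bay behind the leaf. Finger B is left of the post over bare worktop. Descending.

Call:
{"method": "jog_arm", "body": {
  "plan": [
    [0,0,-0.15,0,1],
    [0,0,-0.3,0,1],
    [0,0,-0.45,0,1],
    [0,0,-0.6,0,1],
    [0,0,-0.76,0,1],
    [0,0,-0.76,0,1],
    [0,0,-0.76,0,1]
  ]
}}

```text
time: 3.35
tool_pos: [0.5581, 0.1444, 0.0335]
tool_rot: [-3.141, 0.001, 0.936]
contact_force: [0.0, 0.2, 0.6]
opening: 0.0917
grip_force: 0.0
```

Call:
{"method": "jog_arm", "body": {
  "plan": [
    [-0.1,-0.02,0,0,1],
    [-0.17,-0.06,0,0.02,1],
    [-0.24,-0.1,0,0.037,1],
    [-0.31,-0.12,0,0.055,1],
    [-0.38,-0.15,0,0.074,1],
    [-0.45,-0.165,0,0.09,1],
    [-0.53,-0.18,0,0.111,1],
    [-0.53,-0.18,0,0.111,1]
  ]
}}

```text
time: 4.15
tool_pos: [0.5154, 0.1301, 0.0345]
tool_rot: [3.141, -0.0, 1.111]
contact_force: [1.2, 0.9, 0.1]
opening: 0.092
grip_force: 0.5
```

Run:
```python
from h import *
where()
t=readout.observe();y=np.degrees(t["tool_rot"][2])
table([(*Agate(t),135+30*t/1.9) for t in np.linspace(0.63,2.0,10)],np.r_[t["tool_pos"][:2],y])
```

```text
t 4.15 tcp [0.5154 0.1301 0.0345] yaw 63.7 A [-15.1  43.1] B [-106.1  106.8] F [1.2 0.9 0.1] q6 0.56
[-14.  43. 145.] B [-105.  107.] abs [ 0.516  0.13  63.607] row [ 0.01  -0.002 -0.   ]
[-21.  46. 147.] B [-115.  105.] abs [ 0.508  0.129 66.011] row [-0.09  -0.007  0.026]
[-27.  49. 150.] B [-123.  105.] abs [ 0.501  0.13  68.414] row [-0.185 -0.     0.053]
[-33.  54. 152.] B [-131.  106.] abs [ 0.494  0.132 70.818] row [-0.272  0.019  0.08 ]
[-38.  59. 155.] B [-138.  107.] abs [ 0.487  0.134 73.221] row [-0.351  0.048  0.106]
[-42.  65. 157.] B [-144.  109.] abs [ 0.482  0.137 75.625] row [-0.419  0.088  0.133]
[-45.  72. 159.] B [-148.  111.] abs [ 0.477  0.141 78.028] row [-0.475  0.135  0.16 ]
[-47.  79. 162.] B [-152.  113.] abs [ 0.474  0.145 80.432] row [-0.517  0.188  0.186]
[-47.  86. 164.] B [-154.  116.] abs [ 0.472  0.15  82.835] row [-0.546  0.246  0.213]
[-47.  93. 167.] B [-155.  119.] abs [ 0.471  0.155 85.239] row [-0.559  0.307  0.24 ]
```

Call:
{"method": "jog_arm", "body": {
  "plan": [
    [-0.09,-0.01,0,0.026,1],
    [-0.185,0,0,0.053,1],
    [-0.27,0.02,0,0.08,1],
    [-0.35,0.05,0,0.106,1],
    [-0.42,0.09,0,0.133,1],
    [-0.475,0.135,0,0.16,1],
    [-0.517,0.19,0,0.186,1],
    [-0.546,0.246,0,0.213,1],
    [-0.55,0.26,0,0.22,1],
    [-0.55,0.26,0,0.22,1]
  ]
}}

```text
time: 5.15
tool_pos: [0.4719, 0.1507, 0.0341]
tool_rot: [3.141, 0.0, 1.455]
contact_force: [-0.2, -1.2, 1.4]
opening: 0.0917
grip_force: 0.8
```

Run:
```python
from h import *
where()
b=cams.read_camera("scene")[140:320,225:425];a=cams.read_camera("top")[130:290,200:400];a=cv2.copyMakeBorder(cv2.resize(a,(400,320)),0,40,0,0,0)
cv2.imwrite("pics/c2.png",np.hstack([a,cv2.resize(b,(400,360))]))
t=readout.observe();y=np.degrees(t["tool_rot"][2])
table([(-47,88,p) for p in range(165,212,5)],np.r_[t["tool_pos"][:2],y])
```

```text
t 5.15 tcp [0.4719 0.1507 0.0341] yaw 83.4 A [-47.   87.3] B [-154.1  116.5] F [-0.2 -1.2  1.4] q6 0.27
[-47  88 165] B [-154.  117.] abs [ 0.472  0.151 83.66 ] row [-0.002  0.007  0.004]
[-47  88 170] B [-156.  107.] abs [ 0.471  0.146 88.66 ] row [-0.006 -0.053  0.059]
[-47  88 175] B [-158.   98.] abs [ 0.471  0.141 93.66 ] row [-0.005 -0.113  0.115]
[-47  88 180] B [-158.   88.] abs [ 0.472  0.137 98.66 ] row [ 0.002 -0.174  0.17 ]
[-47  88 185] B [-158.   78.] abs [  0.473   0.132 103.66 ] row [ 0.014 -0.233  0.226]
[-47  88 190] B [-156.   69.] abs [  0.474   0.127 108.66 ] row [ 0.03  -0.291  0.281]
[-47  88 195] B [-154.   59.] abs [  0.476   0.123 113.66 ] row [ 0.052 -0.348  0.337]
[-47  88 200] B [-151.   50.] abs [4.7800e-01 1.1800e-01 1.1866e+02] row [ 0.079 -0.402  0.392]
[-47  88 205] B [-148.   41.] abs [4.8100e-01 1.1400e-01 1.2366e+02] row [ 0.11  -0.454  0.448]
[-47  88 210] B [-143.   32.] abs [4.8400e-01 1.1000e-01 1.2866e+02] row [ 0.146 -0.503  0.504]
```

View pics/c2.png

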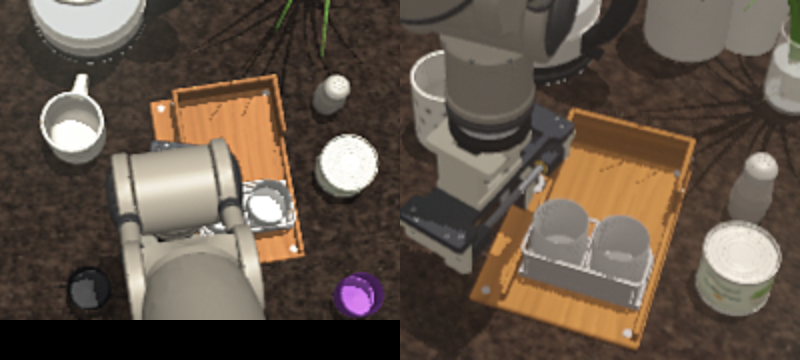

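The leaf is swung round beside the channel, and the rack and cups have not moved. Next I rotate about finger A to bring finger B behind the rack.

Call:
{"method": "jog_arm", "body": {
  "plan": [
    [-0.005,-0.05,0,0.059,1],
    [-0.005,-0.11,0,0.115,1],
    [0.002,-0.17,0,0.17,1],
    [0.014,-0.23,0,0.226,1],
    [0.03,-0.29,0,0.28,1],
    [0.052,-0.345,0,0.337,1],
    [0.079,-0.4,0,0.392,1],
    [0.11,-0.45,0,0.448,1],
    [0.11,-0.45,0,0.448,1]
  ]
}}

```text
time: 6.15
tool_pos: [0.4808, 0.1142, 0.0339]
tool_rot: [-3.141, -0.0, 2.159]
contact_force: [-0.0, -2.2, 1.0]
opening: 0.0918
grip_force: 1.0
```

Run:
```python
from h import *
where()
b=cams.read_camera("scene")[140:320,225:425]
cv2.imwrite("pics/c3.png",cv2.resize(b,(600,540)))
t=readout.observe();y=np.degrees(t["tool_rot"][2])
table([(-47,88,p) for p in range(205,251,4)],np.r_[t["tool_pos"][:2],y])
```

```text
t 6.15 tcp [0.4808 0.1142 0.0339] yaw 123.7 A [-46.9  87.9] B [-147.5   41. ] F [-0.  -2.2  1. ] q6 -0.51
[-47  88 205] B [-148.   41.] abs [4.8100e-01 1.1400e-01 1.2366e+02] row [ 0.001 -0.002  0.001]
[-47  88 209] B [-144.   34.] abs [4.8300e-01 1.1100e-01 1.2766e+02] row [ 0.029 -0.042  0.046]
[-47  88 213] B [-140.   28.] abs [4.8500e-01 1.0800e-01 1.3166e+02] row [ 0.06  -0.079  0.09 ]
[-47  88 217] B [-136.   21.] abs [4.8800e-01 1.0500e-01 1.3566e+02] row [ 0.093 -0.114  0.135]
[-47  88 221] B [-131.   15.] abs [4.9100e-01 1.0300e-01 1.3966e+02] row [ 0.129 -0.147  0.179]
[-47  88 225] B [-125.   10.] abs [4.9400e-01 1.0000e-01 1.4366e+02] row [ 0.167 -0.177  0.224]
[-47  88 229] B [-120.    4.] abs [4.9700e-01 9.8000e-02 1.4766e+02] row [ 0.207 -0.204  0.268]
[-47  88 233] B [-114.   -1.] abs [5.0100e-01 9.6000e-02 1.5166e+02] row [ 0.249 -0.229  0.312]
[-47  88 237] B [-107.   -5.] abs [5.0400e-01 9.4000e-02 1.5566e+02] row [ 0.292 -0.25   0.357]
[-47  88 241] B [-101.   -9.] abs [5.0800e-01 9.3000e-02 1.5966e+02] row [ 0.337 -0.268  0.401]
[-47  88 245] B [-94. -13.] abs [5.1100e-01 9.2000e-02 1.6366e+02] row [ 0.383 -0.284  0.446]
[-47  88 249] B [-87. -16.] abs [5.1500e-01 9.1000e-02 1.6766e+02] row [ 0.43  -0.296  0.49 ]
```

View pics/c3.png

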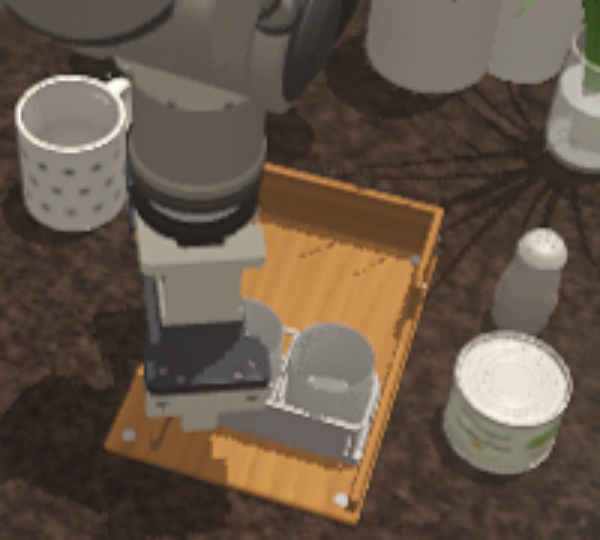

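Finger B is behind the rear plate (crop (200,420)), just short of contact, and nothing has been disturbed. Pushing now.

Call:
{"method": "jog_arm", "body": {
  "plan": [
    [0.015,-0.02,0,0.023,1],
    [0.03,-0.04,0,0.046,1],
    [0.045,-0.06,0,0.068,1],
    [0.06,-0.08,0,0.09,1],
    [0.076,-0.097,0,0.113,1],
    [0.093,-0.115,0,0.135,1],
    [0.111,-0.131,0,0.157,1],
    [0.129,-0.148,0,0.179,1],
    [0.148,-0.163,0,0.2,1],
    [0.167,-0.178,0,0.224,1],
    [0.187,-0.191,0,0.246,1],
    [0.207,-0.205,0,0.268,1]
  ]
}}

```text
time: 7.4
tool_pos: [0.4962, 0.0987, 0.0336]
tool_rot: [-3.141, -0.002, 2.579]
contact_force: [-1.0, -0.3, 0.7]
opening: 0.0916
grip_force: 1.8
```

Run:
```python
from h import *
where()
b=cams.read_camera("scene")[140:320,225:425]
cv2.imwrite("pics/c4.png",cv2.resize(b,(600,540)))
t=readout.observe();y=np.degrees(t["tool_rot"][2])
table([(-47,88,p) for p in range(229,274,4)],np.r_[t["tool_pos"][:2],y])
```

```text
t 7.4 tcp [0.4962 0.0987 0.0336] yaw 147.7 A [-48.   88.8] B [-120.7    4.9] F [-1.  -0.3  0.7] q6 -0.96
[-47  88 229] B [-120.    4.] abs [4.9700e-01 9.8000e-02 1.4766e+02] row [ 0.008 -0.005 -0.002]
[-47  88 233] B [-114.   -1.] abs [5.0100e-01 9.6000e-02 1.5166e+02] row [ 0.05  -0.03   0.042]
[-47  88 237] B [-107.   -5.] abs [5.0400e-01 9.4000e-02 1.5566e+02] row [ 0.094 -0.051  0.087]
[-47  88 241] B [-101.   -9.] abs [5.0800e-01 9.3000e-02 1.5966e+02] row [ 0.138 -0.07   0.131]
[-47  88 245] B [-94. -13.] abs [5.1100e-01 9.2000e-02 1.6366e+02] row [ 0.184 -0.085  0.176]
[-47  88 249] B [-87. -16.] abs [5.1500e-01 9.1000e-02 1.6766e+02] row [ 0.231 -0.097  0.22 ]
[-47  88 253] B [-79. -18.] abs [5.1900e-01 9.0000e-02 1.7166e+02] row [ 0.279 -0.105  0.264]
[-47  88 257] B [-72. -20.] abs [5.2300e-01 9.0000e-02 1.7566e+02] row [ 0.327 -0.111  0.309]
[-47  88 261] B [-64. -22.] abs [5.2700e-01 9.0000e-02 1.7966e+02] row [ 0.375 -0.113  0.353]
[-47  88 265] B [-57. -23.] abs [5.3000e-01 9.0000e-02 1.8366e+02] row [ 0.424 -0.111  0.398]
[-47  88 269] B [-49. -23.] abs [5.3400e-01 9.0000e-02 1.8766e+02] row [ 0.472 -0.107  0.442]
[-47  88 273] B [-41. -23.] abs [5.3800e-01 9.1000e-02 1.9166e+02] row [ 0.52  -0.099  0.487]
```

View pics/c4.png

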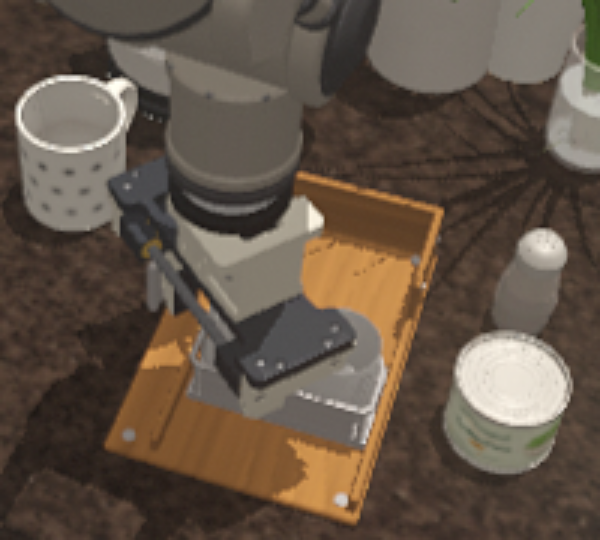

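The rack is sliding with the cups upright, and finger A holds the leaf well left of it. Continuing.

Call:
{"method": "jog_arm", "body": {
  "plan": [
    [0.02,-0.013,0,0.022,1],
    [0.042,-0.026,0,0.044,1],
    [0.064,-0.037,0,0.066,1],
    [0.086,-0.048,0,0.088,1],
    [0.13,-0.066,0,0.132,1],
    [0.176,-0.081,0,0.177,1],
    [0.223,-0.093,0,0.221,1],
    [0.271,-0.101,0,0.266,1],
    [0.319,-0.107,0,0.31,1],
    [0.367,-0.108,0,0.354,1],
    [0.416,-0.107,0,0.399,1],
    [0.44,-0.105,0,0.42,1]
  ]
}}

```text
time: 8.65
tool_pos: [0.5321, 0.0901, 0.0337]
tool_rot: [3.142, -0.001, -3.044]
contact_force: [-0.9, -3.5, -0.1]
opening: 0.092
grip_force: 2.1
```

Run:
```python
from h import *
where()
b=cams.read_camera("scene")[140:320,225:425];a=cams.read_camera("top")[130:290,200:400];a=cv2.copyMakeBorder(cv2.resize(a,(400,320)),0,40,0,0,0)
cv2.imwrite("pics/c5.png",np.hstack([a,cv2.resize(b,(400,360))]))
t=readout.observe();y=np.degrees(t["tool_rot"][2])
table([(-47,88,p) for p in range(267,300,3)],np.r_[t["tool_pos"][:2],y])
```

```text
t 8.65 tcp [0.5321 0.0901 0.0337] yaw -174.4 A [-47.2  88.3] B [-53.1 -22.5] F [-0.9 -3.5 -0.1] q6 -1.64
[-47  88 267] B [-53. -23.] abs [5.3200e-01 9.0000e-02 1.8566e+02] row [ 0.002 -0.003  0.001]
[-47  88 270] B [-47. -23.] abs [5.3500e-01 9.0000e-02 1.8866e+02] row [0.038 0.002 0.035]
[-47  88 273] B [-41. -23.] abs [5.3800e-01 9.1000e-02 1.9166e+02] row [0.073 0.008 0.068]
[-47  88 276] B [-35. -22.] abs [5.4100e-01 9.1000e-02 1.9466e+02] row [0.109 0.017 0.101]
[-47  88 279] B [-30. -22.] abs [5.4400e-01 9.2000e-02 1.9766e+02] row [0.144 0.027 0.135]
[-47  88 282] B [-24. -21.] abs [5.4600e-01 9.3000e-02 2.0066e+02] row [0.178 0.039 0.168]
[-47  88 285] B [-18. -19.] abs [5.4900e-01 9.4000e-02 2.0366e+02] row [0.212 0.052 0.201]
[-47  88 288] B [-13. -18.] abs [5.5200e-01 9.5000e-02 2.0666e+02] row [0.244 0.068 0.235]
[-47  88 291] B [ -7. -16.] abs [5.5400e-01 9.7000e-02 2.0966e+02] row [0.276 0.085 0.268]
[-47  88 294] B [ -2. -13.] abs [5.5700e-01 9.8000e-02 2.1266e+02] row [0.307 0.104 0.301]
[-47  88 297] B [  3. -11.] abs [5.5900e-01 1.0000e-01 2.1566e+02] row [0.338 0.124 0.335]
```

View pics/c5.png

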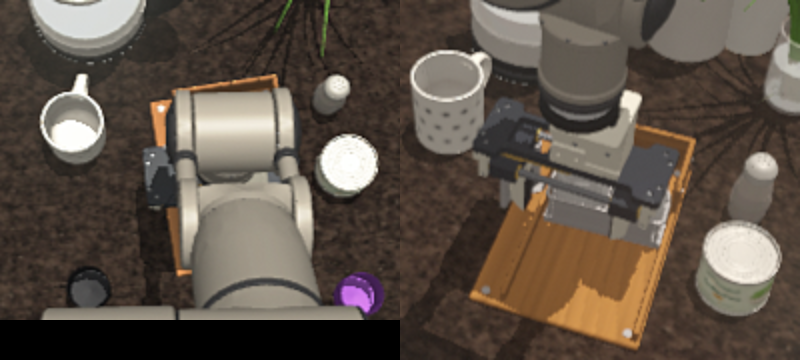

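Call:
{"method": "jog_arm", "body": {
  "plan": [
    [0.036,0.002,0,0.034,1],
    [0.072,0.008,0,0.068,1],
    [0.108,0.017,0,0.101,1],
    [0.143,0.027,0,0.135,1],
    [0.177,0.039,0,0.168,1],
    [0.211,0.052,0,0.201,1],
    [0.227,0.06,0,0.218,1],
    [0.244,0.068,0,0.235,1],
    [0.26,0.077,0,0.251,1],
    [0.276,0.085,0,0.268,1]
  ]
}}

```text
time: 9.75
tool_pos: [0.5544, 0.0968, 0.0339]
tool_rot: [3.141, -0.0, -2.621]
contact_force: [-1.5, -4.5, 0.4]
opening: 0.0919
grip_force: 2.1
```

Call:
{"method": "jog_arm", "body": {
  "plan": [
    [0.01,0.006,0,0.011,1],
    [0.02,0.012,0,0.022,1],
    [0.03,0.018,0,0.033,1]
  ]
}}

```text
time: 10.05
tool_pos: [0.5565, 0.0984, 0.0339]
tool_rot: [3.141, -0.001, -2.569]
contact_force: [-3.8, -1.8, 2.0]
opening: 0.0918
grip_force: 3.2
```

```bash
python3 -c "
from h import *
where()"
```

```text
t 10.05 tcp [0.5565 0.0984 0.0339] yaw -147.2 A [-47.5  88.1] B [ -2.1 -13.2] F [-3.8 -1.8  2. ] q6 -2.1
```

Call:
{"method": "jog_arm", "body": {
  "plan": [
    [0.012,0.003,0,0,1],
    [0.025,0.005,0,0,1],
    [0.025,0.005,0,0,1]
  ]
}}

```text
time: 10.35
tool_pos: [0.557, 0.0991, 0.0338]
tool_rot: [3.139, -0.003, -2.57]
contact_force: [-8.2, -1.9, 4.2]
opening: 0.092
grip_force: 4.4
```

Call:
{"method": "jog_arm", "body": {
  "plan": [
    [0.012,0.003,0,0,1],
    [0.025,0.005,0,0,1],
    [0.025,0.005,0,0,1]
  ]
}}

```text
time: 10.65
tool_pos: [0.5575, 0.0996, 0.0336]
tool_rot: [3.137, -0.006, -2.57]
contact_force: [-12.2, -1.2, 6.4]
opening: 0.0915
grip_force: 6.6
```

Run:
```python
from h import *
where()
b=cams.read_camera("scene")[140:320,225:425]
cv2.imwrite("pics/c6.png",cv2.resize(b,(600,540),interpolation=3))
```

```text
t 10.65 tcp [0.5575 0.0996 0.0336] yaw -147.3 A [-46.2  89.2] B [ -0.9 -12.2] F [-12.2  -1.2   6.4] q6 -2.1
```

View pics/c6.png

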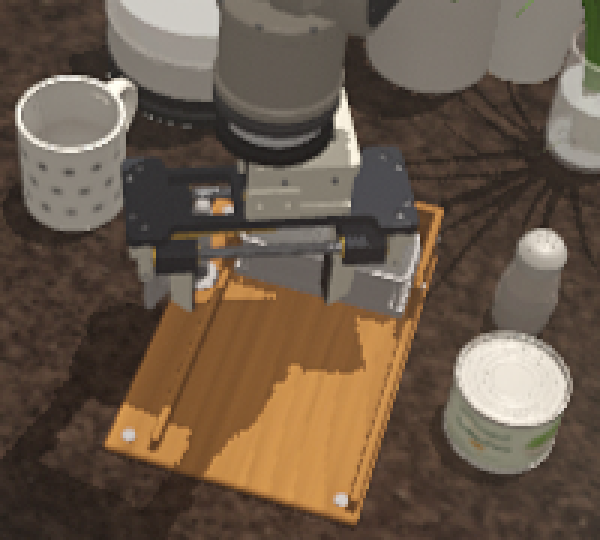

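The rack stalls against the back wall, with the push force rising to 12 N and no further motion. The gate is still held. I back B off by rotating about A, then lift straight up.

Call:
{"method": "jog_arm", "body": {
  "plan": [
    [-0.025,-0.005,0,0,1],
    [-0.05,-0.01,0,0,1],
    [-0.075,-0.025,0,-0.022,1],
    [-0.1,-0.04,0,-0.045,1],
    [-0.1,-0.04,0,-0.045,1],
    [-0.1,-0.04,0,-0.045,1]
  ]
}}

```text
time: 11.3
tool_pos: [0.5532, 0.0959, 0.034]
tool_rot: [-3.141, 0.001, -2.64]
contact_force: [-1.4, -2.0, 0.9]
opening: 0.0917
grip_force: 1.1
```

Call:
{"method": "jog_arm", "body": {
  "plan": [
    [0,0,0.2,0,1],
    [0,0,0.6,0,1],
    [0,0,1,0,1],
    [0,0,1,0,1]
  ]
}}

```text
time: 11.7
tool_pos: [0.5563, 0.0965, 0.1185]
tool_rot: [-3.138, 0.009, -2.64]
contact_force: [-0.1, -0.8, 0.7]
opening: 0.0918
grip_force: 0.0
```

Call:
{"method": "jog_arm", "body": {
  "plan": [
    [0,0,0.5,0,1],
    [0,0,1,0,1],
    [0,0,1,0,1]
  ]
}}

```text
time: 12.0
tool_pos: [0.5561, 0.0964, 0.1991]
tool_rot: [-3.137, 0.01, -2.64]
contact_force: [1.2, 0.1, -0.4]
opening: 0.0918
grip_force: 0.0
```

Call:
{"method": "jog_arm", "body": {
  "plan": [
    [-0.4,0.4,0.2,0,1],
    [-0.8,0.8,0.4,0,1],
    [-1,1,0.4,0,1]
  ]
}}

```text
time: 12.3
tool_pos: [0.4717, 0.1781, 0.227]
tool_rot: [3.141, 0.003, -2.639]
contact_force: [0.9, -0.5, 0.3]
opening: 0.0914
grip_force: 0.0
```

Call:
{"method": "jog_arm", "body": {
  "plan": [
    [-0.4,0.4,0,0,1],
    [-0.8,0.8,0,0,1],
    [-1,1,0,0,1],
    [-1,1,0,0,1],
    [-1,1,0,0,1],
    [-1,1,0,0,1],
    [-1,1,0,0,1],
    [-1,1,0,0,1],
    [-1,1,0,0,1],
    [-1,1,0,0,1]
  ]
}}

```text
time: 13.3
tool_pos: [0.3932, 0.2556, 0.2259]
tool_rot: [3.141, -0.0, -2.642]
contact_force: [-0.4, 0.8, 0.3]
opening: 0.0916
grip_force: 0.0
```

Run:
```python
from h import *
where()
b=cams.read_camera("scene")[140:320,225:425];a=cams.read_camera("top")[130:290,200:400];a=cv2.copyMakeBorder(cv2.resize(a,(400,320)),0,40,0,0,0)
cv2.imwrite("pics/c7.png",np.hstack([a,cv2.resize(b,(400,360))]))
```

```text
t 13.3 tcp [0.3932 0.2556 0.2259] yaw -151.3 A [-181.5  269.6] B [-143.6  165.3] F [-0.4  0.8  0.3] q6 -1.66
```

View pics/c7.png

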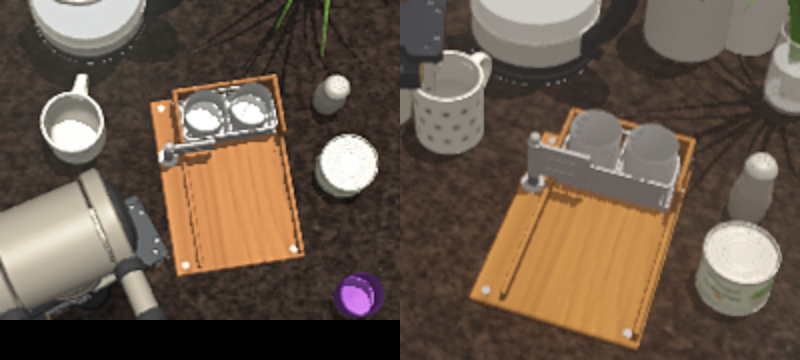

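The rack is home against the back wall, the gate is shut behind it, both cups stand, and the bystanders have not moved. Handing in.

```bash
python3 -c "
from cell import ticket
print(ticket.hand_in())"
```

```text
the job is handed in; nothing more can be done
None
```

The job is handed in at about 13.3 s of the 48 s allowed: the last picture shows the rack home against the back wall, the gate shut behind it, both cups standing, and the tin, salt shaker and mug where they were; no verdict came back.

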